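Start the warming station from its control pods

TASK

Start the warming station from the three control pods in the steel tray: with closed fingers press down the raised near half of the wide rocker until it tips fully over, then do the same with the narrow rocker, and last press the round button fully down and let it come back up. Keep to that order, and do not lift or shift the pods, the salt shaker, the label roll or the lidded cup.

Things in the scene. Friction and masses are not known exactly. Their poses are not given: they have to be found in the camera images.
- wide_rocker_press (a point): press point: on the top face of the raised near half of the wide rocker (46 mm wide, 66 mm long), 22 mm from its hinge line towards the pod's near side, about 57 mm above the table when off; it goes down about 7 mm when the rocker is tipped over, and moves with the rocker
- wide_rocker (a joint): hinge angle of the wide rocker, rad: 0 = off (near half stands up), 0.32 = on (tipped fully over, near half down at its stop). It has no spring and stays where it is left; pressing at the press point takes about 3 N, the stop is rigid. It is at 0 to 0.03 at the start
- narrow_rocker_press (a point): press point: on the top face of the raised near half of the narrow rocker (20 mm wide, 66 mm long), 22 mm from its hinge line towards the pod's near side, about 57 mm above the table when off; it goes down about 7 mm when the rocker is tipped over, and moves with the rocker
- narrow_rocker (a joint): hinge angle of the narrow rocker, rad: 0 = off (near half stands up), 0.32 = on (tipped fully over, near half down at its stop). It has no spring and stays where it is left; pressing at the press point takes about 3 N, the stop is rigid. It is at 0 to 0.03 at the start
- round_button_press (a point): press point: centre of the flat top of the round black button (36 mm across), 55 mm above the table when up; straight down is the way to press
- round_button (a joint): how far the round button is pressed, m: 0 = up, 0.006 = fully down at a rigid stop. Spring return: about 1 N to start, 4.5 N at the bottom
- pod_wide: loose grey control pod, 98 x 68 x 40 mm housing, 0.4 to 0.9 kg, standing with its underside 3 mm above the table in one of the three bays of the tray (2 to 3 mm of play); it carries the wide black rocker (46 x 66 mm). Origin: centre of its underside; x points to its far side (away from the robot at yaw 0), z up
- pod_narrow: loose grey control pod, 98 x 68 x 40 mm housing, 0.4 to 0.9 kg, standing with its underside 3 mm above the table in one of the three bays of the tray (2 to 3 mm of play); it carries the narrow black rocker (20 x 66 mm). Origin: centre of its underside; x points to its far side (away from the robot at yaw 0), z up
- pod_round: loose grey control pod, 98 x 68 x 40 mm housing, 0.4 to 0.9 kg, standing with its underside 3 mm above the table in one of the three bays of the tray (2 to 3 mm of play); it carries the round black push button (36 mm across). Origin: centre of its underside; x points to its far side (away from the robot at yaw 0), z up
- tray: fixed steel docking tray 110 (x) x 232 (y) x 16 mm, rim 16 mm high, three equal bays side by side along its y axis at -76, 0 and +76 mm; any pod may stand in any bay, all facing the tray's near (-x) side. Origin: centre of its underside on the table; turned up to 0.4 rad either way
- salt_shaker: bystander: loose salt shaker, 44 mm across, 90 mm tall, about 185 mm to the left (tray +y) of the tray's centre. Origin: centre of its foot
- label_roll: bystander: loose white roll of labels lying flat, 62 mm across, 28 mm high, about 185 mm to the right (tray -y) of the tray's centre. Origin: centre of its underside
- deli_cup: bystander: loose lidded deli cup, 86 x 78 x 59 mm, about 130 mm behind (tray +x) the tray's centre. Origin: centre of its underside

How it is judged:
On the way, in this order (a step that is already met when the one before it is completed fails the run):
1. the wide rocker is tipped fully over (value of joint wide_rocker above 0.26 rad and value of joint narrow_rocker below 0.15 rad and value of joint round_button below 0.003 m), for 0.1 s.
2. the narrow rocker is tipped fully over (value of joint each of wide_rocker, narrow_rocker above 0.26 rad and value of joint round_button below 0.003 m), for 0.1 s.
3. the round button is pressed fully down (value of joint each of wide_rocker, narrow_rocker above 0.26 rad and value of joint round_button above 0.0045 m), for 0.05 s.
4. the round button is let up again (value of joint round_button below 0.0015 m), for 0.1 s.
At the end, for the whole second after the job is handed in: both rockers are tipped over to on (angle above 0.26 of 0.32 rad), the round button is up again (within 1.5 mm), the pods rest within 12 mm and the bystanders within 15 mm of where they were (value of joint each of wide_rocker, narrow_rocker above 0.26 rad and value of joint round_button below 0.0015 m and distance of each of pod_wide, pod_narrow, pod_round from where it was at the start of the episode below 0.012 m and distance of each of salt_shaker, label_roll, deli_cup from where it was at the start of the episode below 0.015 m and linear speed of each of pod_wide, pod_narrow, pod_round, salt_shaker, label_roll, deli_cup below 0.02 m/s); the robot touches nothing.
It fails at once if the narrow rocker is switched before the wide one (value of joint narrow_rocker above 0.2 rad and value of joint wide_rocker below 0.2 rad).
It fails at once if the round button is pressed before both rockers are on (value of joint round_button above 0.003 m and value of joint any of wide_rocker, narrow_rocker below 0.2 rad).
It fails at once if a pod is lifted, shifted or tipped (distance of any of pod_wide, pod_narrow, pod_round from where it was at the start of the episode above 0.012 m or angle between any of pod_wide, pod_narrow, pod_round's own z axis and vertical above 0.15 rad).
It fails at once if a bystander is lifted, shifted or knocked over (distance of any of salt_shaker, label_roll, deli_cup from where it was at the start of the episode above 0.015 m or angle between any of salt_shaker, label_roll, deli_cup's own z axis and vertical above 0.3 rad).
It also fails if it takes over 38 s, if anything falls off the work surface, if the arm or the gripper's body presses on something with over 40 N, if the wrist force passes 120 N, or if a joint passes its speed limit or range.

ROBOT

A 7-joint arm with a two-finger parallel gripper is mounted at the origin on a cart in front of the work surface, level with it; the furniture and walls round the work are solid. World frame = base frame: x ahead of the robot, y to its left, z up, the work surface at z = 0. Lengths are in m, angles in rad, forces in N, time in s.
With the tool pointing down it reaches from about 0.425 to 0.875 m from the base axis. Payload 9.9 kg.
Tool frame: the origin (TCP) lies midway between the tips of the shut fingers; the grasp point (between the pads) lies 19 mm behind it; y points along the fingers, z is the direction in which the jaws open and shut, and the axes are right-handed (so a half turn about y gives the same grasp; the last joint's range is limited). The gripper opens to 85 mm and grips with 20 to 120 N. Pads are 22 mm wide; open, the fingers measure 114 mm over their backs; the gripper's body (76 mm by 85 mm) begins 54 mm behind the grasp point. The pads swing forward as they close: fully open they stand 13 mm farther back than shut.
Start: joints at [1.018, 0.576, 0.025, 1.437, -0.015, 1.129, -0.057], TCP at [0.305, -0.602, 0.231] pointing down, gripper open.
Joint ranges: [-2.76, 2.76], [-0.34, 2.15], [-1.52, 1.57], [0.19, 2.46], [-1.09, 4.23], [0.17, 1.99], [-2.82, 2.82]. Speed limits (rad/s): [2.22, 2.22, 3.01, 3.01, 3.14, 3.14, 3.14].

INTERFACE

Orientations are given as a unit quaternion [x, y, z, w].
In Python, from station import read_state, grab_frame, close_job, look_for gives the robot as it stands.
- The arm moves only by the tool step_arm, never from a script. Its argument "steps" is a list of rows, each a list of 4 numbers: the shift along the tool's x, y, z in mm, then the turn about the tool's y in rad. A call has exactly 8 rows; each row shifts and turns the commanded pose from where the row before left it, along the tool's axes as they then stand; what a row does not reach is not made up. A row lasts 1/8 s, in which the tool goes at most 62.5 mm and 10.7 degrees, less where a joint would pass 70% of its speed; a pose out of reach is approached as far as the arm can. A call with a gripper value outside its range is refused whole. "fingers" is the opening, from 0 (shut) to 1 (fully open), set as the call begins (left out, the last holds). The fingers move at their own pace and stop on an object; the grip force is fixed at half the most. Time passes only in rows, so rows that do not move let the fingers close, or fill a call up. It gives the time, the measured TCP pose, the force and the opening at its end, in the units of the state.
- read_state(): the state, without advancing time (a new reading comes with each control period).
- grab_frame(name): name is "scene" or "top" or "wrist"; returns a dict with "image" (400x640x3 uint8, blue, green, red), "vfov" (degrees; the focal length in pixels is half the picture's height over the tangent of half this angle, whatever the lens; pixels are square), "cx", "cy" (the principal point, pixels), "distortion" ([k1, k2, p1, p2, k3] as OpenCV has them; the pictures are not rectified), "view" (4x4, takes a point from world to camera coordinates). Camera axes: x right, y down, z forward; pixel columns grow to the right and rows downward; lengths in m; the calibration is good to about 2 mm. A picture is of the moment at which its call begins. There is no depth.
- close_job(): hands the job in, once; it reports no verdict.
Trained networks look in a picture, given as the dict that the camera call returned (one of the last four; its "shot" number tells which), for a name from the list of things; names that differ only in an ending like _2 or _b are one class to them, and where a whole thing is asked for, a point or a joint stands for the part that bears it (a point fixed in the world has none). Each returns a list of dicts, best first, with "conf" (0 to 1); they miss things now and then, are a little off and sometimes report something else, mostly with a low value. They report only what shows in the picture. A call takes as long as a camera call.
- look_for(picture, query): "position" ([x, y, z] in m, in world coordinates, good to about 4 mm: the middle of the surface that is visible of it).
The state is a dict: "clock": time; "q": joint angles; "qd": joint speeds; "joint_efforts": joint torques, N m; "eef_pos": TCP position; "ee_rot": TCP orientation; "wrist_force": force on the tool from outside, world axes, zero at the start; "ft_torque": the same for the moment, N m; "grip_width": finger opening in m.
Only numpy, scipy, OpenCV 4.12 (cv2) and the standard library are available. Lean on these libraries where they do the work, as an engineer would, in place of code of your own. Each camera call takes 0.05 s, during which the arm holds its last target. There are 200 camera calls.

## Working session

There is one attempt and no reset: what is moved stays moved. The work goes in short steps, Python scripts to look and compute and a tool call to move; the robot and the scene stay as the last step left them, time stands still between calls to the robot, and variables do not carry over. Pictures are saved under pics/ and viewed, about 8 in all and at most 12, crops included, and the job is handed in when it is done.

Besides the shell and the picture viewer there is one more tool, called after ">>>" as name([rows], argument=value, ...), one row to a line, values as JSON. step_arm: Moves the arm, as the interface text tells. Its arguments: {"type":"object","properties":{"steps":{"type":"array","items":{"type":"array","items":{"type":"number"}}},"fingers":{"type":"number"}},"required":["steps"]}

```bash
mkdir -p pics; ls; python3 - <<'E'
from station import *
import cv2, numpy as np
s=read_state(); print({k:np.round(v,3).tolist() for k,v in s.items()})
for n in ("top","scene"):
    f=grab_frame(n); cv2.imwrite(f"pics/{n}1.png",f["image"])
    print(n,f["vfov"],f["cx"],f["cy"],f["distortion"],np.round(f["view"],3).tolist())
    for q in "wide_rocker_press narrow_rocker_press round_button_press pod_wide pod_narrow pod_round tray salt_shaker label_roll deli_cup".split():
        print(q,[(np.round(r["position"],3).tolist(),round(r["conf"],2)) for r in look_for(f,q)][:3])
E
```

```text
pics
{'clock': 0.0, 'q': [1.018, 0.577, 0.025, 1.438, -0.015, 1.129, -0.056], 'qd': [-0.001, -0.001, -0.001, 0.002, -0.001, 0.001, 0.001], 'joint_efforts': [-0.002, -76.575, 2.25, -28.597, 0.015, 0.012, 0.0], 'eef_pos': [0.305, -0.602, 0.23], 'ee_rot': [-0.164, 0.688, -0.687, 0.164], 'wrist_force': [-0.046, -0.547, 0.343], 'ft_torque': [-0.046, 0.017, 0.071], 'grip_width': 0.085}
top 49.58860392998139 314.311721544717 198.76867446068215 [-0.04064213  0.          0.          0.          0.        ] [[0.019, -1.0, 0.018, -0.038], [-0.982, -0.023, -0.19, 0.588], [0.19, -0.014, -0.982, 1.03], [0.0, 0.0, 0.0, 1.0]]
wide_rocker_press [([0.492, 0.032, 0.05], 0.94)]
narrow_rocker_press [([0.538, -0.115, 0.052], 0.54)]
round_button_press [([0.515, -0.042, 0.054], 0.71)]
pod_wide [([0.485, 0.024, 0.044], 0.82)]
pod_narrow [([0.534, -0.111, 0.04], 0.62)]
pod_round [([0.511, -0.041, 0.043], 0.77)]
tray [([0.493, -0.027, 0.016], 0.85), ([0.451, 0.12, 0.086], 0.49)]
salt_shaker [([0.452, 0.12, 0.082], 0.75)]
label_roll [([0.552, -0.226, 0.03], 0.91)]
deli_cup [([0.641, -0.0, 0.054], 0.77)]
scene 4
[... 170 characters left out ...]
23, 0.385], [0.416, -0.464, -0.782, 0.772], [0.0, 0.0, 0.0, 1.0]]
wide_rocker_press [([0.488, 0.034, 0.053], 0.81)]
narrow_rocker_press [([0.534, -0.108, 0.048], 0.83), ([0.513, -0.041, 0.052], 0.6)]
round_button_press [([0.514, -0.039, 0.056], 0.8), ([0.534, -0.112, 0.048], 0.62), ([0.631, 0.01, 0.056], 0.58)]
pod_wide [([0.548, -0.216, 0.025], 0.75), ([0.484, 0.04, 0.045], 0.74)]
pod_narrow [([0.533, -0.105, 0.044], 0.94)]
pod_round [([0.505, -0.029, 0.038], 0.57)]
tray [([0.467, 0.023, 0.007], 0.61)]
salt_shaker [([0.448, 0.127, 0.059], 0.88), ([0.514, -0.039, 0.051], 0.37)]
label_roll [([0.546, -0.217, 0.026], 0.58)]
deli_cup [([0.632, 0.009, 0.056], 0.58), ([0.489, 0.034, 0.051], 0.44)]
```

View pics/top1.png

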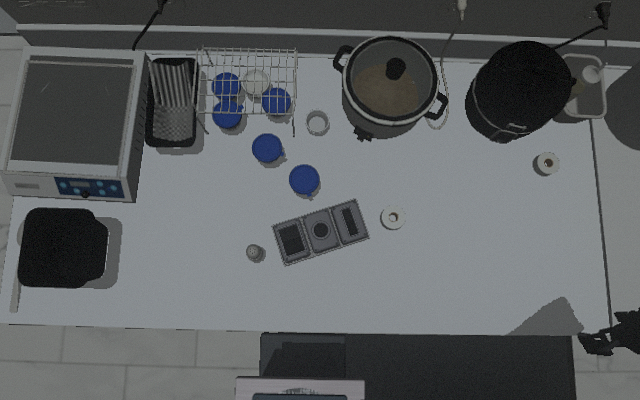

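View pics/scene1.png

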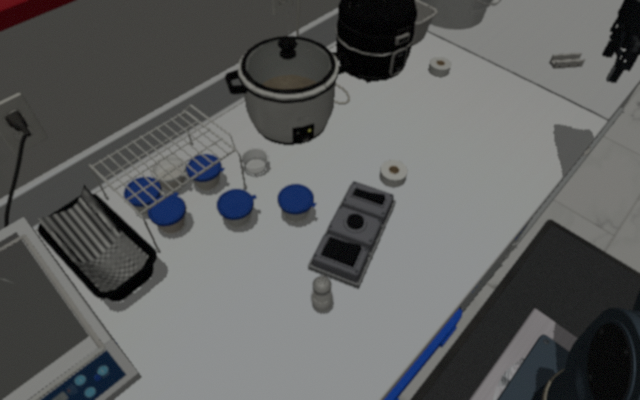

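The top view shows the tray at about (320,232): wide pod at (291,239), round at (320,230), narrow at (350,218). Shaker is at (255,253), label roll at (393,217), cup at (304,180). The detections fit 76 mm bay spacing with a tray yaw of about 0.31.

```bash
cat > h.py <<'E'
from station import *
import numpy as np, cv2
from scipy.spatial.transform import Rotation as R
YAW=0.31
def delta(target,yaw=YAW):
    s=read_state(); M=R.from_quat(s["ee_rot"]).as_matrix(); d=np.array(target)-s["eef_pos"]
    X=np.array([np.cos(yaw),np.sin(yaw),0])
    best=[]
    for sg in (1,-1):
        b=M.T@(sg*X); a=np.arctan2(-b[2],b[0]); best.append(round(a,3))
    print("t",round(s["clock"],2),"pos",np.round(s["eef_pos"],4),"F",np.round(s["wrist_force"],1),"q7",round(s["q"][6],2))
    print("tool delta mm",np.round(M.T@d*1000,1),"turn options",best)
    return M
E
python3 -c "
from h import *
print(delta([0.48,-0.02,0.20]).round(3))"
```

```text
t 1.1 pos [ 0.305  -0.6022  0.2313] F [-0.4 -0.2  0.1] q7 -0.06
tool delta mm [-419.2   31.3 -440.3] turn options [np.float64(-2.983), np.float64(0.159)]
[[-0.892 -0.     0.452]
 [-0.452  0.    -0.892]
 [-0.    -1.    -0.   ]]
```

>>> step_arm([
  [-40,2,-42,0],
  [-40,2,-42,0],
  [-40,2,-42,0],
  [-40,2,-42,0],
  [-40,2,-42,0],
  [-40,2,-42,0],
  [-40,2,-42,0],
  [-40,2,-42,0],
], fingers=0)

```text
clock: 2.1
eef_pos: [0.4391, -0.1561, 0.2156]
ee_rot: [0.164, -0.688, 0.688, -0.164]
wrist_force: [0.2, -0.1, -0.0]
grip_width: 0.0
```

```bash
python3 -c "
from h import *
delta([0.47,-0.045,0.20])"
```

```text
t 2.1 pos [ 0.4391 -0.1561  0.2156] F [ 0.2 -0.1 -0. ] q7 -0.89
tool delta mm [-77.7  15.6 -85.2] turn options [np.float64(-2.983), np.float64(0.159)]
```

>>> step_arm([
  [-19,0,-21,0],
  [-19,0,-21,0],
  [-19,0,-21,0],
  [-19,0,-21,0],
  [0,0,0,0.08],
  [0,0,0,0.08],
  [0,0,0,0],
  [0,0,0,0],
])

```text
clock: 3.1
eef_pos: [0.4686, -0.0486, 0.2154]
ee_rot: [0.109, -0.699, 0.699, -0.109]
wrist_force: [-0.6, -0.5, -0.2]
grip_width: 0.0
```

```bash
python3 - <<'E'
from h import *
f=grab_frame("wrist"); cv2.imwrite("pics/w1.png",f["image"])
for q in "wide_rocker_press narrow_rocker_press round_button_press pod_wide pod_narrow pod_round tray".split():
    print(q,[(np.round(r["position"],4).tolist(),round(r["conf"],2)) for r in look_for(f,q)][:3])
E=np.array
# project model
c=E([.513,-.0395]);x=E([np.cos(YAW),np.sin(YAW)]);y=E([-x[1],x[0]])
f0=200/np.tan(np.radians(f["vfov"]/2));K=E([[f0,0,f["cx"]],[0,f0,f["cy"]],[0,0,1]])
im=f["image"].copy();V=f["view"]
P=lambda p:cv2.projectPoints(E([p],float),cv2.Rodrigues(V[:3,:3].copy())[0],V[:3,3],K,E(f["distortion"]))[0].ravel()
for name,o,h in (("wide",76,.0535),("round",0,.055),("narrow",-76,.0535)):
    p=c+y*o/1000; pp=p if name=="round" else p-.022*x
    print(name,p.round(4),"press",pp.round(4))
    w={"wide":23,"narrow":10,"round":18}[name]/1000
    cv2.drawMarker(im,tuple(int(v) for v in P([*pp,.057 if name!="round" else .055])),(0,0,255),0,12)
    q=[P([*(p+a*.033*x+b*w*y),h+(-.005*a if name!="round" else 0)]) for a,b in((1,1),(1,-1),(-1,-1),(-1,1))]
    cv2.polylines(im,[E(q).astype(int)],True,(0,255,0))
    q=[P([*(p+a*.049*x+b*.034*y),.043]) for a,b in((1,1),(1,-1),(-1,-1),(-1,1))]
    cv2.polylines(im,[E(q).astype(int)],True,(255,255,0))
cv2.imwrite("pics/w1m.png",im)
delta([0.47,0.025,0.1])
E
```

```text
wide_rocker_press [([0.4903, 0.0349, 0.0528], 0.79)]
narrow_rocker_press [([0.5367, -0.1165, 0.0511], 0.94)]
round_button_press [([0.5211, -0.0417, 0.0556], 0.88)]
pod_wide [([0.4942, 0.0303, 0.0438], 0.89)]
pod_narrow [([0.5358, -0.113, 0.0418], 0.97)]
pod_round [([0.5174, -0.0402, 0.0416], 0.74)]
tray [([0.5426, -0.0196, 0.0112], 0.95)]
wide [0.4898 0.0329] press [0.4689 0.0262]
round [ 0.513  -0.0395] press [ 0.513  -0.0395]
narrow [ 0.5362 -0.1119] press [ 0.5152 -0.1186]
t 3.5 pos [ 0.4685 -0.0486  0.2153] F [ 0.6  0.9 -0.1] q7 -1.29
tool delta mm [-23.8 115.3 -69.7] turn options [np.float64(3.141), np.float64(-0.001)]
```

View pics/w1m.png

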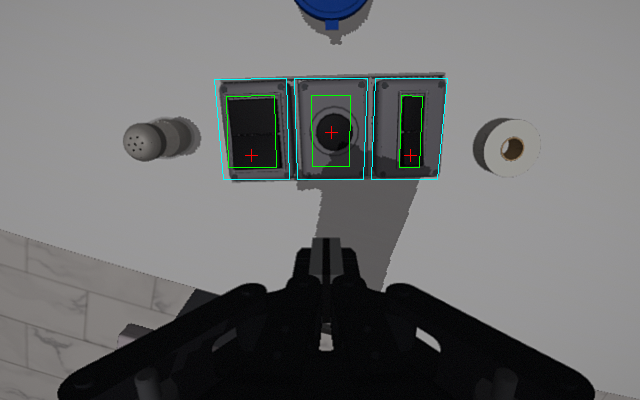

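The model outlines fit to about 3 mm, and the true parts lie ~2.5 mm further towards tray -y. I'll correct for that and go above the wide press point.

>>> step_arm([
  [-8,0,-23,0],
  [-8,0,-23,0],
  [-7,0,-23,0],
  [0,45,0,0],
  [0,45,0,0],
  [0,40,0,0],
  [0,15,0,0],
  [0,0,0,0],
])

```text
clock: 4.5
eef_pos: [0.4688, 0.0241, 0.0694]
ee_rot: [-0.11, 0.699, -0.699, 0.108]
wrist_force: [-0.0, -0.1, -0.6]
grip_width: -0.0
```

```bash
python3 - <<'E'
from h import *
f=grab_frame("wrist"); cv2.imwrite("pics/w2.png",f["image"][100:400,120:520])
delta([0.469,0.024,0.05])
E
```

```text
t 4.55 pos [0.4694 0.0242 0.0702] F [1.1 0.4 0.9] q7 -1.51
tool delta mm [ 0.4 20.2  0. ] turn options [np.float64(3.141), np.float64(-0.001)]
```

View pics/w2.png

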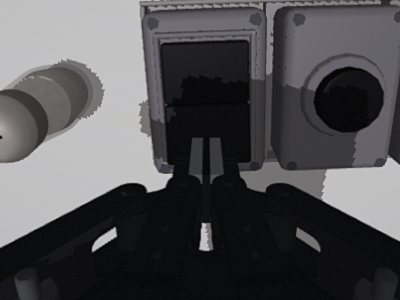

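Fingers are centred laterally on the near half of the wide rocker (crop x≈205, rocker 163–248). Pressing.

>>> step_arm([
  [0,5,0,0],
  [0,4,0,0],
  [0,3,0,0],
  [0,2,0,0],
  [0,2,0,0],
  [0,2,0,0],
  [0,1,0,0],
  [0,0,0,0],
])

```text
clock: 5.55
eef_pos: [0.4697, 0.0243, 0.0512]
ee_rot: [-0.109, 0.699, -0.699, 0.109]
wrist_force: [-0.0, 0.3, 0.6]
grip_width: 0.0003
```

>>> step_arm([
  [0,1,0,0],
  [0,1,0,0],
  [0,0,0,0],
  [0,0,0,0],
  [0,0,0,0],
  [0,0,0,0],
  [0,0,0,0],
  [0,0,0,0],
])

```text
clock: 6.55
eef_pos: [0.4699, 0.0243, 0.05]
ee_rot: [-0.108, 0.699, -0.699, 0.109]
wrist_force: [-2.4, -0.4, 13.1]
grip_width: 0.0001
```

13 N at z = 0.050, so the rocker is on its stop. Lift and cross to the narrow rocker.

>>> step_arm([
  [0,-20,0,0],
  [0,-35,0,0],
  [0,0,38,0],
  [0,0,38,0],
  [0,0,38,0],
  [0,0,38,0],
  [0,20,0,0],
  [0,0,0,0],
])

```text
clock: 7.55
eef_pos: [0.5148, -0.1207, 0.0832]
ee_rot: [-0.109, 0.699, -0.698, 0.108]
wrist_force: [-0.8, 0.2, 1.0]
grip_width: -0.0001
```

```bash
python3 - <<'E'
from h import *
f=grab_frame("wrist"); cv2.imwrite("pics/w3.png",f["image"][60:360])
delta([0.516,-0.121,0.07])
for q in ("narrow_rocker_press","round_button_press"): print(q,[(np.round(r["position"],4).tolist(),round(r["conf"],2)) for r in look_for(f,q)][:2])
E
```

```text
t 7.6 pos [ 0.5152 -0.1203  0.084 ] F [ 0.3 -0.1 -0.2] q7 -1.22
tool delta mm [-0.5 14.   0.9] turn options [np.float64(3.141), np.float64(-0.001)]
narrow_rocker_press [([0.5439, -0.115, 0.0537], 0.66)]
round_button_press [([0.5185, -0.0427, 0.0563], 0.73)]
```

View pics/w3.png

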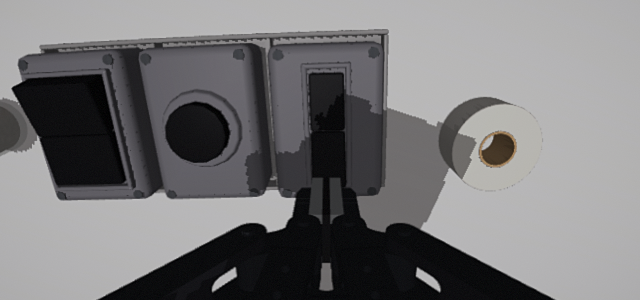

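Wide rocker's far half now stands up, so it is on. Fingers (x≈326) are centred on the narrow rocker (309–346).

>>> step_arm([
  [0,12,0,0],
  [0,8,0,0],
  [0,5,0,0],
  [0,3,0,0],
  [0,2,0,0],
  [0,2,0,0],
  [0,2,0,0],
  [0,0,0,0],
])

```text
clock: 8.7
eef_pos: [0.5157, -0.1207, 0.0503]
ee_rot: [0.109, -0.699, 0.699, -0.109]
wrist_force: [-0.8, 0.1, -0.4]
grip_width: -0.0003
```

>>> step_arm([
  [0,0.5,0,0],
  [0,0.5,0,0],
  [0,0,0,0],
  [0,0,0,0],
  [0,0,0,0],
  [0,0,0,0],
  [0,0,0,0],
  [0,0,0,0],
])

```text
clock: 9.7
eef_pos: [0.5158, -0.1207, 0.0499]
ee_rot: [0.109, -0.699, 0.699, -0.109]
wrist_force: [-2.9, -0.1, 9.5]
grip_width: 0.0001
```

>>> step_arm([
  [0,-20,0,0],
  [0,-25,0,0],
  [-8,0,-26,0],
  [-8,0,-25,0],
  [-7,0,-25,0],
  [0,20,0,0],
  [0,0,0,0],
  [0,0,0,0],
])

```text
clock: 10.7
eef_pos: [0.5147, -0.0416, 0.0746]
ee_rot: [0.108, -0.699, 0.699, -0.109]
wrist_force: [1.0, -0.2, 0.2]
grip_width: -0.0
```

```bash
python3 - <<'E'
from h import *
f=grab_frame("wrist"); cv2.imwrite("pics/w4.png",f["image"][60:360])
delta([0.515,-0.042,0.055])
E
```

```text
t 10.75 pos [ 0.5148 -0.0417  0.0748] F [ 0.4 -0.8  0.5] q7 -1.37
tool delta mm [-0.1 19.8  0.3] turn options [np.float64(3.14), np.float64(-0.002)]
```

View pics/w4.png

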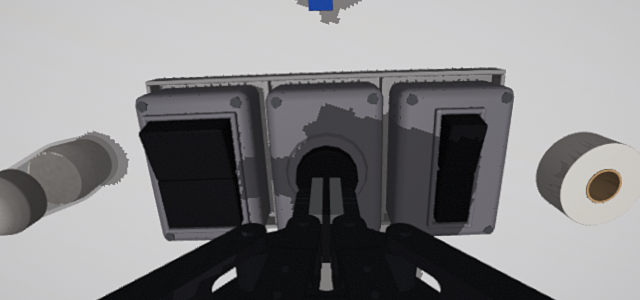

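Both rockers have their far halves up. The fingers stand over the button at (327,175). Pressing to about z = 0.049.

>>> step_arm([
  [0,10,0,0],
  [0,6,0,0],
  [0,3,0,0],
  [0,2,0,0],
  [0,2,0,0],
  [0,2,0,0],
  [0,1,0,0],
  [0,0,0,0],
])

```text
clock: 11.75
eef_pos: [0.5142, -0.0413, 0.0489]
ee_rot: [0.109, -0.699, 0.699, -0.109]
wrist_force: [-3.7, -0.5, 12.9]
grip_width: 0.0001
```

>>> step_arm([
  [0,0.5,0,0],
  [0,0.5,0,0],
  [0,0,0,0],
  [0,0,0,0],
  [0,0,0,0],
  [0,0,0,0],
  [0,0,0,0],
  [0,0,0,0],
])

```text
clock: 12.75
eef_pos: [0.5143, -0.0414, 0.0486]
ee_rot: [0.108, -0.699, 0.699, -0.109]
wrist_force: [-7.5, 0.8, 23.5]
grip_width: 0.0003
```

23 N, well past the 4.5 N spring, so it is at the stop. Retract.

>>> step_arm([
  [0,-10,0,0],
  [0,-20,0,0],
  [0,-30,0,0],
  [0,-40,0,0],
  [0,-40,0,0],
  [20,0,0,0],
  [0,0,0,0],
  [0,0,0,0],
])

```text
clock: 13.75
eef_pos: [0.4959, -0.0471, 0.1872]
ee_rot: [-0.109, 0.699, -0.699, 0.109]
wrist_force: [0.5, -0.4, 0.7]
grip_width: -0.0
```

```bash
python3 - <<'E'
from h import *
f=grab_frame("wrist"); cv2.imwrite("pics/w5.png",cv2.resize(f["image"][20:220,120:570],None,fx=1.7,fy=1.7))
for q in "round_button_press pod_wide pod_narrow pod_round salt_shaker label_roll deli_cup".split():
    print(q,[(np.round(r["position"],3).tolist(),round(r["conf"],2)) for r in look_for(f,q)][:1])
delta([0.515,-0.042,0.055])
E
```

```text
round_button_press [([0.519, -0.039, 0.053], 0.74)]
pod_wide [([0.495, 0.025, 0.045], 0.91)]
pod_narrow [([0.539, -0.108, 0.044], 0.59)]
pod_round [([0.518, -0.038, 0.044], 0.9)]
salt_shaker [([0.467, 0.111, 0.071], 0.93)]
label_roll [([0.558, -0.224, 0.028], 0.64)]
deli_cup [([0.621, -0.002, 0.058], 0.56)]
t 14.15 pos [ 0.4955 -0.0472  0.1871] F [ 0.2  1.  -0.3] q7 -1.32
tool delta mm [-20.2 132.1   1. ] turn options [np.float64(3.141), np.float64(-0.001)]
```

View pics/w5.png

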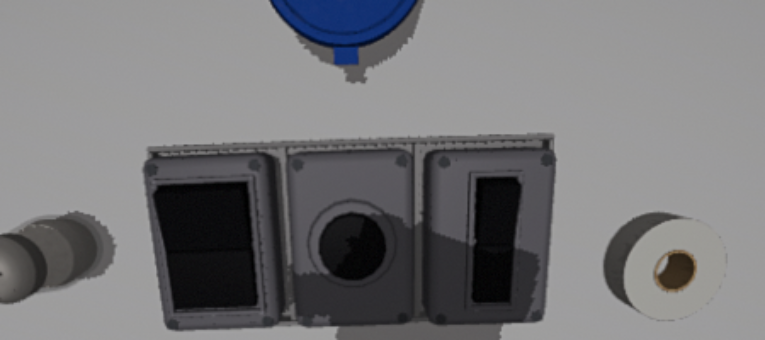

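The picture shows both rockers tipped (far halves raised at (203,210) and (498,205)) and the button clear at (352,246). The pods sit in their bays and the bystanders look undisturbed. Handing in.

```bash
python3 -c "
from station import close_job
print(close_job())"
```

```text
the job is handed in; nothing more can be done
None
```

I pressed the wide rocker, then the narrow rocker, then the round button, all with closed fingers, and handed the job in at about 14 s of the 38 s allowed. The hand-in gave no verdict.

- **Rockers:** each was pressed to a rigid stop, the wide one at 13 N and the narrow one at 9.5 N, both at z ≈ 50 mm. The last wrist picture shows both with their far halves raised, so both are on.
- **Round button:** it was pressed to its stop, 23 N at z ≈ 49 mm, then released. The arm rose well clear, and the network's last reading put the button's top at 53 mm. The true height is 55 mm when up and 49 mm when down. The network is only good to about 4 mm, so that reading does not settle it by itself. I took the button as up because it is sprung and nothing is touching it.
- **Pods and bystanders:** in the last picture the pods sit in their bays and the bystanders look undisturbed. The network positions for the pods agree with the wrist picture taken before pressing to within about 6 mm.
- **What disagreed:** for the shaker and the cup, the last wrist readings differ from the first top-view readings by about 20 mm. I put that down to the different viewing angle: the arm never went near either, and the picture shows no sign of a shift. I did not take another top view to confirm it.

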